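# Stack a pine block on spacer sticks

### The job

Freshly oiled pine blocks are being stacked to dry with air between the layers: take the two dark spacer sticks from the sloped rack and lay them across the two blocks on the drying stand, each centred over the pair and straight above one of the stand's two dark bearers. Then take the third pine block from the bench and lay it flat on the two sticks, in the middle of the stack and parallel to the blocks below. Set every piece down rather than letting it fall, do not shift the two lower blocks, and leave the tape roll, tape measure and screw jar where they are.

Things in the scene. Friction and masses are not known exactly. Their poses are not given: they have to be found in the camera images.
- stand: Fixed drying stand: plywood base 190 x 180 mm, top 15 mm over the bench, with two dark steel bearers 20 mm wide (tops 35 mm over the bench) running along its x at y = +50 and -50 mm, 190 mm long, their ends showing in front of and behind the blocks. Origin: centre of the underside, on the bench; x away from the robot (turned up to 0.25 rad), y left, z up
- seat_left (a point): Point 50 mm to +y of the stand's centre and 80 mm up, level with the tops of the lower blocks, straight above the middle of the left bearer: the underside centre of one stick belongs here, the stick along the stand's x. Turns with the stand
- seat_right (a point): The same above the right bearer, 50 mm to -y of the stand's centre, 80 mm up: the underside centre of the other stick belongs here
- top_seat (a point): The point above the stand's centre, 100 mm up, level with the tops of the sticks once they lie in place: the underside centre of the third block belongs here, its long axis along the stand's y
- low_near: Lower pine block nearer the robot, 160 x 50 x 45 mm, loose, about 0.2 kg, lying across the bearers along the stand's y, at about x = -38 mm of the stand, its top 80 mm over the bench. Origin: centre of its underside; x is the long axis, z up
- low_far: Lower pine block farther from the robot, like low_near, at about x = +38 mm of the stand
- third_block: Third pine block, 160 x 50 x 45 mm, loose, about 0.2 kg, lying flat on the bench to the left or the right of the stand, roughly crosswise to the robot's x. Origin: centre of its underside; its x is the long (160 mm) axis, y the 50 mm width, z up
- third_centre (a point): Centre of the third block, 22.5 mm above its origin
- rack: Fixed stick rack, left or right of the stand: plywood base 190 x 165 mm, two rails 16 mm wide and 90 mm apart, sloping 30 degrees, high end away from the robot. A foot stop and low side cheeks near both stick ends (to the stick's axis height); the middle 120 mm is open at the sides for fingers. Origin: centre of the underside, on the bench; x away from the robot (within 0.3 rad)
- stick_a: Dark wooden spacer stick, 180 x 20 x 20 mm, loose, about 50 g, starting on the rack's +y rail, its middle 80 mm over the bench. Origin: the centre of the stick (not its underside); x is the long axis, pointing up the slope at 30 degrees, y across, z square off the slope. Either stick may go on either bearer
- stick_b: The other spacer stick, the same as stick_a, on the rack's -y rail
- masking_tape: Bystander: roll of masking tape lying flat, 104 mm across, 25 mm high; origin at the centre of its underside
- tape_measure: Bystander: yellow tape measure standing up, 32 x 87 x 71 mm; origin at the centre of its underside
- screw_jar: Bystander: clear jar of screws with a black lid, 63 mm across, 92 mm high; origin at the centre of its underside

How it is judged:
By the outcome, as a careful person would: the job done as asked, in the order asked, and still so for the second after the job is handed in, with the robot touching nothing.
It also fails if it takes over 64 s, if anything falls off the work surface, if the arm or the gripper's body presses on something with over 40 N, if the wrist force passes 120 N, or if a joint passes its speed limit or range.

### The arm

A 6-joint arm with a two-finger parallel gripper is mounted at the origin on a cart in front of the work surface, level with it; the furniture and walls round the work are solid. World frame = base frame: x ahead of the robot, y to its left, z up, the work surface at z = 0. Lengths are in m, angles in rad, forces in N, time in s.
With the tool pointing down it reaches from about 0.4 to 0.825 m from the base axis. Payload 7 kg.
Tool frame: the origin (TCP) lies midway between the tips of the shut fingers; the grasp point (between the pads) lies hold_point_z behind it (hold_point_z is the distance from the TCP to the grasp point, in m); z points along the fingers, y is the line along which they close (so a half turn about z gives the same grasp; the last joint's range is limited). The gripper opens to 88 mm and grips with 3 to 60 N. Pads are 19 mm wide; open, the fingers measure 130 mm over their backs; the gripper's body (78 mm by 193 mm) begins 47 mm behind the grasp point.
Start: joints at [1.523, 0.359, 0.012, 0, -1.224, -0.288], TCP at [0.222, 0.637, 0.227] pointing down, gripper open.
Joint ranges: [-3.07, 3.07], [-1.43, 2.12], [-1.02, 1.25], [-3.03, 1.67], [-3.05, -0], [-3.03, 3.03]. Speed limits (rad/s): [2.39, 2.39, 3.01, 3.14, 3.14, 3.14].

### API

Orientations are given as [roll, pitch, yaw] about the fixed x, y, z axes, in that order (R = Rz(yaw) Ry(pitch) Rx(roll)).
In Python, from station import * gives the robot as it stands.
- The arm moves only by the tool apply_moves, never from a script. Its argument "steps" is a list of rows, each an object with "translation": the shift along the world's x, y, z scaled (see below), a list of three; "rotation": the turn, a rotation vector about the world's x, y, z scaled (see below), a list of three. A call has exactly 10 rows; each row is the pose to reach, as a shift and turn from the pose commanded when the call began; what a row does not reach only later rows make up. The controller multiplies each number of a shift by 250 mm and each number of a turn by 30 degrees. A row lasts 1/12 s, in which the tool goes at most 41.7 mm and 7.16 degrees, less where a joint would pass 70% of its speed; a pose out of reach is approached as far as the arm can. A call with a number of a shift or a turn outside -1 to 1 is refused whole. A call with a gripper value outside its range is refused whole. "jaw" is the closure, from -1 (fully open) to 1 (shut), so that 0 is half open, set as the call begins (left out, the last holds). The fingers move at their own pace and stop on an object; "newtons" is the grip in N (left out, the last holds). Time passes only in rows, so rows that repeat a pose let the fingers close, or fill a call up. It gives the time, the measured TCP pose, the force, the opening and the grip force at its end, in the units of the state.
- get_state(): the state, without advancing time (a new reading comes with each control period).
- grab_frame(name): name is "scene" or "top"; returns the picture (420x560x3 uint8, blue, green, red); there is no depth.
- camera_model(name): a dict with "fx", "fy", "cx", "cy" (pixels), "xyz" and "rotation" of the camera in the world. Camera axes: x right, y down, z forward; pixel columns grow to the right and rows downward; lengths in m; the calibration is good to about 2 mm. A picture is of the moment at which its call begins. camera_model takes no time and is no camera call.
- job_done(): hands the job in; it is judged then, once.
The state is a dict: "t": time; "q": joint angles; "qd": joint speeds; "joint_efforts": joint torques, N m; "eef_pos": TCP position; "ee_rot": TCP orientation; "force": force on the tool from outside, world axes, zero at the start; "moment": the same for the moment, N m; "width": finger opening in m; "gripper_force": force on a finger pad.
Only numpy, scipy, OpenCV 4.12 (cv2) and the standard library are available. Lean on these libraries where they do the work, as an engineer would, in place of code of your own. Each camera call takes 0.05 s, during which the arm holds its last target. There are 200 camera calls.

## Working session

There is one attempt and no reset: what is moved stays moved. The work goes in short steps, Python scripts to look and compute and a tool call to move; the robot and the scene stay as the last step left them, time stands still between calls to the robot, and variables do not carry over. Pictures are saved under pics/ and viewed, at most 10 in all, crops included, and the job is handed in when it is done.

Besides the shell and the picture viewer there is one more tool, called after ">>>" as a command line: name --argument value ..., lists and objects as JSON in quotes. apply_moves: Moves the arm, as the interface text tells. Shifts and turns lie within -1 to 1; 1 stands for 250 mm of shift or 30 degrees of turn. Its arguments: {"type":"object","properties":{"steps":{"type":"array"},"jaw":{"type":"number"},"newtons":{"type":"number"}},"required":["steps"]}

```bash
mkdir -p pics; ls
python3 - <<'E'
from station import *
import cv2
s=get_state();print(s)
for n in("scene","top"):
    cv2.imwrite(f"pics/{n}0.png",grab_frame(n));print(camera_model(n))
E
```

```text
pics
{'t': 0.0, 'q': array([ 1.52310644e+00,  3.59360063e-01,  1.10938528e-02, -3.73567238e-04,
       -1.22411781e+00, -2.88105427e-01]), 'qd': array([ 0.0002648 , -0.00020144, -0.00055932, -0.00024186,  0.00081361,
       -0.00111702]), 'joint_efforts': array([-3.15200650e-04, -5.82704079e+01,  2.93067098e+01,  6.99781626e+00,
        6.93427603e-03, -1.61124613e-04]), 'eef_pos': array([0.22227915, 0.63683893, 0.22565105]), 'ee_rot': array([ 3.13997061e+00, -1.14458638e-04, -3.35922425e-01]), 'force': array([-0.07402131,  0.31642922,  0.02194848]), 'moment': array([ 0.0385947 , -0.0028572 ,  0.00018533]), 'gripper_force': 0.0, 'width': 0.08792074205251549}
{'fx': 392.19858932644183, 'fy': 392.19858932644183, 'cx': 280.74572154024185, 'cy': 203.10906772202685, 'xyz': array([ 0.14773444, -0.6119099 ,  0.88317063]), 'rotation': array([-2.39073593,  0.01289678, -0.60161079])}
{'fx': 458.21671814984904, 'fy': 458.21671814984904, 'cx': 283.07489209762724, 'cy': 211.69305890687357, 'xyz': array([0.3197057 , 0.00658796, 1.21647762]), 'rotation': array([-2.96385122, -0.01021951, -1.59262094])}
```

View pics/top0.png

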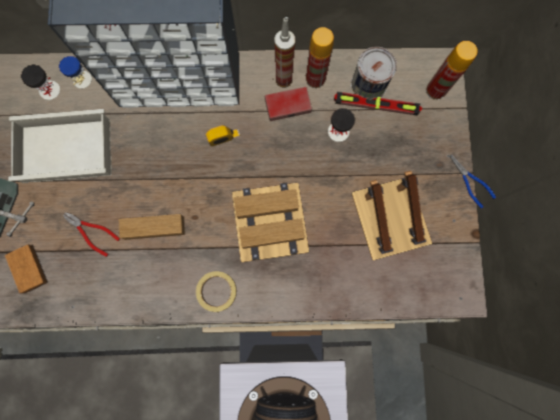

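View pics/scene0.png

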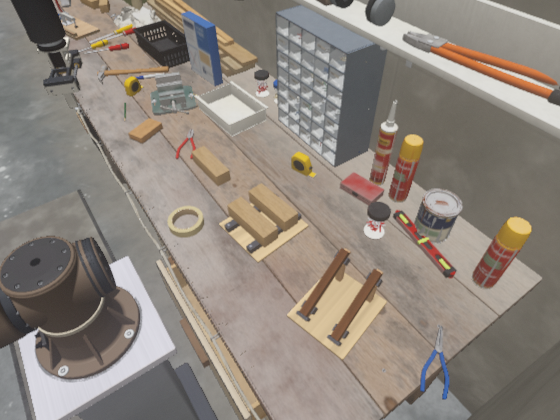

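The top view shows the third block at about (151,227), the stand at (270,222) and the rack at (392,217), with its sticks at about (380,217) and (414,208). In the scene view, the sticks are at about (325,285) and (356,305). I'll zoom in for exact edges.

```bash
cat > h.py <<'E'
import numpy as np, cv2
from scipy.spatial.transform import Rotation as R
from station import *
def cam(n):
    c=camera_model(n); return c, R.from_euler('xyz',c['rotation']).as_matrix()
def ray(n,uv):
    c,M=cam(n); uv=np.atleast_2d(uv).astype(float)
    d=np.c_[(uv[:,0]-c['cx'])/c['fx'],(uv[:,1]-c['cy'])/c['fy'],np.ones(len(uv))]@M.T
    return c['xyz'],d
def plane(n,uv,z):
    o,d=ray(n,uv); return o+d*((z-o[2])/d[:,2])[:,None]
def proj(n,P):
    c,M=cam(n); p=(np.atleast_2d(P)-c['xyz'])@M
    return np.c_[p[:,0]/p[:,2]*c['fx']+c['cx'],p[:,1]/p[:,2]*c['fy']+c['cy']]
E
python3 - <<'E'
from h import *
t=cv2.imread('pics/top0.png');s=cv2.imread('pics/scene0.png')
a=cv2.resize(t[165:275,225:440],(800,409),interpolation=cv2.INTER_CUBIC)
cv2.imwrite('pics/c1.png',a)
b=cv2.resize(s[180:355,220:400],(617,600),interpolation=cv2.INTER_CUBIC)
cv2.imwrite('pics/c2.png',b)
hs=cv2.cvtColor(t,cv2.COLOR_BGR2HSV)
for n,(u,v) in dict(third=(151,227),near=(272,234),far=(266,204),base=(300,222),bench=(200,200),bench2=(200,235),sa=(380,215),sb=(414,205),rack=(397,205)).items(): print(n,hs[v,u])
print(plane('top',[(151,227)],.045),plane('top',[(270,222)],.03),plane('top',[(378,217),(413,208)],.08))
E
```

```text
third [ 17 128 159]
near [ 16 128 163]
far [ 17 128 163]
base [ 17 127 161]
bench [ 14  81 138]
bench2 [ 13  71 136]
sa [ 11 161  76]
sb [ 10 169  74]
rack [ 18 114 197]
[[0.49661379 0.33087748 0.045     ]] [[0.50579621 0.02465784 0.03      ]] [[ 0.50520038 -0.24838085  0.08      ]
 [ 0.52648948 -0.33850082  0.08      ]]
```

View pics/c1.png

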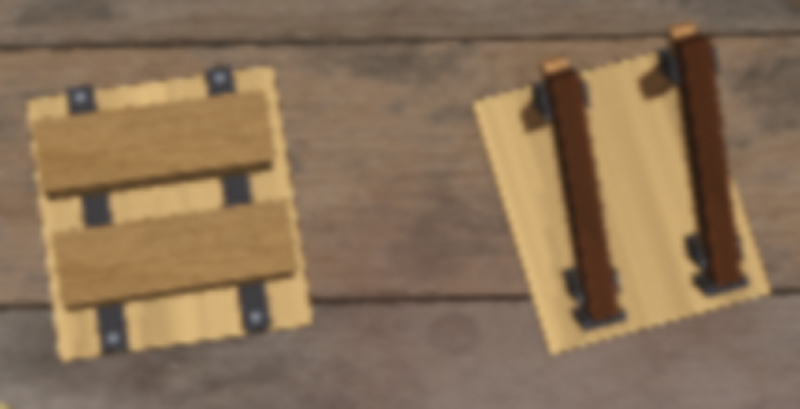

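View pics/c2.png

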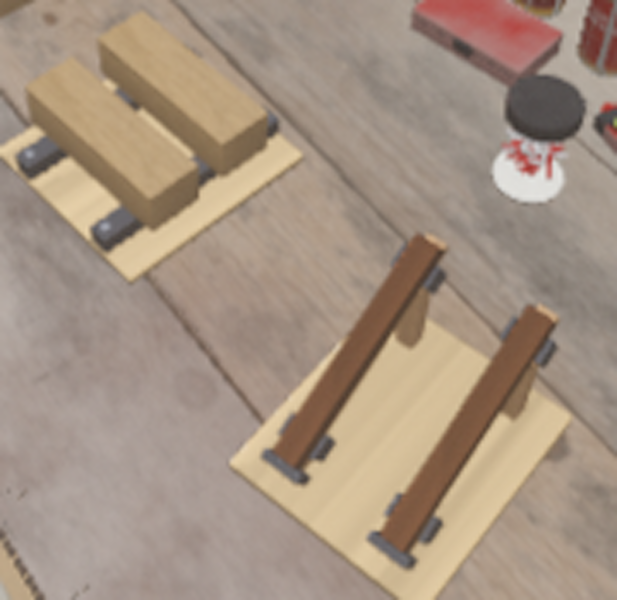

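The crops show the stand base, its bearers, both blocks and both sticks clearly, including the orange end faces at the high ends. Next I'll measure the rectangles.

```bash
cat > m.py <<'E'
from h import *
def cnt(img,lo,hi,roi):
    hs=cv2.cvtColor(img,cv2.COLOR_BGR2HSV);m=cv2.inRange(hs,lo,hi);k=np.zeros_like(m);x0,y0,x1,y1=roi;k[y0:y1,x0:x1]=255
    m=cv2.morphologyEx(m&k,cv2.MORPH_OPEN,np.ones((2,2)))
    return sorted(cv2.findContours(m,0,cv2.CHAIN_APPROX_NONE)[0],key=cv2.contourArea)[::-1]
def rect(n,c,z):
    P=plane(n,cv2.convexHull(c).reshape(-1,2),z)[:,:2].astype(np.float32)
    (x,y),(w,h),a=cv2.minAreaRect(P*1000); return np.round([x,y,w,h,a],1),np.round(cv2.boxPoints(((x,y),(w,h),a)),0).tolist()
E
python3 - <<'E'
from m import *
try:
    import station; print(station.hold_point_z)
except Exception as e: print(e)
t=cv2.imread('pics/top0.png');s=cv2.imread('pics/scene0.png')
W=(14,100,120),(24,200,255)
print('stand',rect('top',cnt(t,*W,(225,170,315,270))[0],.015))
print('third',rect('top',cnt(t,*W,(105,205,195,250))[0],.045))
rk=np.vstack(cnt(t,(14,95,140),(24,200,255),(345,165,438,265))[:4])
print('rack .015',rect('top',rk,.015))
B=(4,120,30),(16,255,125)
for nm,im,roi in(('top',t,(345,165,438,265)),('scene',s,(285,240,390,350))):
    for c in cnt(im,*B,roi)[:2]:
        p=c.reshape(-1,2).astype(float); r=cv2.minAreaRect(c); b=cv2.boxPoints(r); b=b[np.argsort(b[:,1])]
        hi=b[:2].mean(0);lo=b[2:].mean(0)
        H=plane(nm,hi,.1337)[0];L=plane(nm,lo,.0437)[0]
        print(nm,cv2.contourArea(c),np.round(r[1],1),hi,lo,np.round(H,4),np.round(L,4),'len',np.hypot(*(H-L)[:2]),'yaw',np.arctan2(*(H-L)[1::-1]),'mid',((H+L)/2)[:2])
E
```

```text
0.0188
stand (array([507.7,  23.2, 191.5, 182.1,   7.3]), [[401.0, 101.0], [424.0, -79.0], [614.0, -55.0], [591.0, 126.0]])
third (array([498.5, 332.4,  50.7, 161.1,   3.5]), [[468.0, 411.0], [478.0, 250.0], [529.0, 254.0], [519.0, 414.0]])
rack .015 (array([ 518.8, -302.2,  205. ,  175.6,   14.2]), [[398.0, -242.0], [441.0, -413.0], [640.0, -362.0], [597.0, -192.0]])
top 576.5 [67.6 10.5] [410.58005 175.06   ] [420.14005 241.97998] [ 0.5986 -0.3222  0.1337] [ 0.4437 -0.3616  0.0437] len 0.1598391808161023 yaw 0.2489750750635731 mid [ 0.52116305 -0.34186262]
top 532.5 [67.7  9.6] [375.98694 184.17366] [387.43024 250.92625] [ 0.5774 -0.2362  0.1337] [ 0.4224 -0.2756  0.0437] len 0.15993107768621598 yaw 0.24923631025862514 mid [ 0.49991482 -0.25588938]
scene 51.5 [ 5.6 18.4] [363.43845 292.1077 ] [354.33078 308.04617] [ 0.5329 -0.348   0.1337] [ 0.533  -0.3354  0.0437] len 0.012619690490912338 yaw -1.57950636595974 mid [ 0.53294252 -0.34172861]
scene 25.0 [ 4.2 12.8] [336.0786  263.67416] [329.28088 274.55057] [ 0.5319 -0.2581  0.1337] [ 0.5432 -0.2309  0.0437] len 0.029463616909139994 yaw -1.964725122253558 mid [ 0.537555   -0.24453425]
```

Run:
```python
from m import *
t=cv2.imread('pics/top0.png');s=cv2.imread('pics/scene0.png')
g=cv2.cvtColor(s,cv2.COLOR_BGR2HSV)
print('scene row 285',g[285,310:370].tolist())
print('top row 215',cv2.cvtColor(t,cv2.COLOR_BGR2HSV)[215,372:424].tolist())
# predicted top-face edges of each stick at mid, for the measured mids
yaw=.249;ax=np.array([np.cos(yaw)*.866,np.sin(yaw)*.866,.5]);yy=np.array([-np.sin(yaw),np.cos(yaw),0]);nn=np.cross(ax,yy)
for m in([.5212,-.3419,.08],[.4999,-.2559,.08]):
  for e in(.01,-.01):
    for n in('top','scene'): print(n,e,'top/bot edge',proj(n,np.array(m)+nn*.01+yy*e).round(1),proj(n,np.array(m)-nn*.01+yy*e).round(1))
```

```text
scene row 285 [[11, 48, 159], [12, 52, 163], [12, 51, 164], [17, 53, 182], [18, 57, 215], [19, 68, 219], [16, 88, 182], [13, 114, 132], [11, 119, 120], [12, 117, 118], [12, 122, 117], [11, 121, 118], [11, 118, 121], [11, 119, 124], [12, 121, 124], [11, 119, 120], [11, 112, 96], [14, 99, 85], [15, 100, 117], [18, 80, 179], [19, 75, 205], [19, 73, 209], [19, 72, 209], [19, 72, 209], [19, 72, 210], [18, 72, 210], [19, 72, 209], [19, 72, 209], [19, 72, 208], [19, 73, 207], [19, 73, 207], [19, 73, 207], [19, 72, 208], [19, 72, 210], [19, 73, 211], [18, 72, 210], [18, 72, 209], [18, 73, 207], [19, 73, 206], [19, 72, 206], [19, 73, 206], [19, 73, 210], [19, 71, 213], [19, 70, 214], [19, 70, 212], [19, 71, 211], [19, 71, 212], [19, 72, 213], [19, 72, 213], [19, 72, 212], [19, 72, 210], [19, 71, 211], [18, 77, 191], [14, 98, 145], [12, 117, 124], [12, 123, 122], [12, 118, 121], [11, 122, 121], [12, 122, 121], [12, 122, 123]]
top row 215 [[18, 115, 190], [18, 113, 189], [18, 116, 181], [17, 120, 149], [15, 129, 89], [13, 148, 55], [11, 156, 62], [10, 161, 73], [11, 161, 76], [11, 166, 77], [11
[... 399 characters left out ...]
113, 200], [18, 114, 199], [18, 118, 182], [17, 124, 138], [15, 135, 81], [13, 143, 50], [11, 161, 57], [11, 168, 70], [10, 164, 73], [11, 166, 72], [10, 166, 72], [11, 165, 74], [11, 156, 80], [13, 132, 108], [16, 116, 154], [17, 106, 171], [16, 93, 154]]
top 0.01 top/bot edge [[412.4 212.3]] [[409.2 209.8]]
scene 0.01 top/bot edge [[349.8 302.1]] [[351.4 302.8]]
top -0.01 top/bot edge [[419.9 210.3]] [[416.6 207.8]]
scene -0.01 top/bot edge [[357.3 307.4]] [[358.8 308.1]]
top 0.01 top/bot edge [[378.7 221.4]] [[376.  218.7]]
scene 0.01 top/bot edge [[318.4 279.5]] [[320.6 280.7]]
top -0.01 top/bot edge [[386.3 219.3]] [[383.5 216.7]]
scene -0.01 top/bot edge [[325.3 284.4]] [[327.3 285.5]]
```

>>> apply_moves --steps '[{"translation": [0.15, -0.1, 0.05], "rotation": [0, 0, -0.2]}, {"translation": [0.3, -0.25, 0.1], "rotation": [0, 0, -0.4]}, {"translation": [0.45, -0.4, 0.15], "rotation": [0, 0, -0.6]}, {"translation": [0.6, -0.55, 0.15], "rotation": [0, 0, -0.8]}, {"translation": [0.75, -0.7, 0.15], "rotation": [0, 0, -1]}, {"translation": [0.9, -0.85, 0.15], "rotation": [0, 0, -1]}, {"translation": [0.95, -1, 0.15], "rotation": [0, 0, -1]}, {"translation": [0.95, -1, 0.15], "rotation": [0, 0, -1]}, {"translation": [0.95, -1, 0.15], "rotation": [0, 0, -1]}, {"translation": [0.95, -1, 0.15], "rotation": [0, 0, -1]}]' --jaw -0.3

```text
t: 0.93
eef_pos: [0.4617, 0.3838, 0.2641]
ee_rot: [3.141, -0.0, -0.863]
force: [-1.6, 0.5, -0.1]
width: 0.057
gripper_force: 0.0
```

>>> apply_moves --steps '[{"translation": [0.02, -0.15, 0], "rotation": [0, 0, -0.2]}, {"translation": [0.05, -0.3, 0], "rotation": [0, 0, -0.4]}, {"translation": [0.07, -0.45, 0], "rotation": [0, 0, -0.6]}, {"translation": [0.1, -0.6, 0], "rotation": [0, 0, -0.8]}, {"translation": [0.1, -0.7, 0], "rotation": [0, 0, -0.97]}, {"translation": [0.1, -0.7, 0], "rotation": [0, 0, -0.97]}, {"translation": [0.1, -0.7, 0], "rotation": [0, 0, -0.97]}, {"translation": [0.1, -0.7, 0], "rotation": [0, 0, -0.97]}, {"translation": [0.1, -0.7, 0], "rotation": [0, 0, -0.97]}, {"translation": [0.1, -0.7, 0], "rotation": [0, 0, -0.97]}]'

```text
t: 1.77
eef_pos: [0.4848, 0.2133, 0.2638]
ee_rot: [3.141, -0.0, -1.366]
force: [0.3, -0.4, -0.1]
width: 0.0568
gripper_force: 0.0
```

>>> apply_moves --steps '[{"translation": [0.02, -0.15, 0], "rotation": [0, 0, -0.2]}, {"translation": [0.05, -0.3, 0], "rotation": [0, 0, -0.4]}, {"translation": [0.05, -0.45, 0], "rotation": [0, 0, -0.6]}, {"translation": [0.05, -0.6, 0], "rotation": [0, 0, -0.8]}, {"translation": [0.05, -0.7, 0], "rotation": [0, 0, -0.97]}, {"translation": [0.05, -0.7, 0], "rotation": [0, 0, -0.97]}, {"translation": [0.05, -0.7, 0], "rotation": [0, 0, -0.97]}, {"translation": [0.05, -0.7, 0], "rotation": [0, 0, -0.97]}, {"translation": [0.05, -0.7, 0], "rotation": [0, 0, -0.97]}, {"translation": [0.05, -0.7, 0], "rotation": [0, 0, -0.97]}]'

```text
t: 2.6
eef_pos: [0.4976, 0.0384, 0.2639]
ee_rot: [3.141, -0.0, -1.873]
force: [-0.4, 0.6, -0.6]
width: 0.057
gripper_force: 0.0
```

>>> apply_moves --steps '[{"translation": [0, -0.15, 0], "rotation": [0, 0, -0.2]}, {"translation": [-0.03, -0.3, 0], "rotation": [0, 0, -0.4]}, {"translation": [-0.05, -0.45, 0], "rotation": [0, 0, -0.6]}, {"translation": [-0.05, -0.6, 0], "rotation": [0, 0, -0.8]}, {"translation": [-0.1, -0.7, 0], "rotation": [0, 0, -0.97]}, {"translation": [-0.1, -0.7, 0], "rotation": [0, 0, -0.97]}, {"translation": [-0.1, -0.7, 0], "rotation": [0, 0, -0.97]}, {"translation": [-0.1, -0.7, 0], "rotation": [0, 0, -0.97]}, {"translation": [-0.1, -0.7, 0], "rotation": [0, 0, -0.97]}, {"translation": [-0.1, -0.7, 0], "rotation": [0, 0, -0.97]}]'

```text
t: 3.43
eef_pos: [0.4729, -0.1367, 0.264]
ee_rot: [3.142, 0.0, -2.381]
force: [0.3, -0.3, 0.1]
width: 0.0571
gripper_force: 0.0
```

>>> apply_moves --steps '[{"translation": [0, -0.1, 0], "rotation": [0, 0, -0.2]}, {"translation": [0, -0.2, 0], "rotation": [0, 0, -0.4]}, {"translation": [0, -0.3, 0], "rotation": [0, 0, -0.6]}, {"translation": [0, -0.4, 0], "rotation": [0, 0, -0.8]}, {"translation": [0, -0.5, 0], "rotation": [0, 0, -0.97]}, {"translation": [0, -0.5, 0], "rotation": [0, 0, -0.97]}, {"translation": [0, -0.5, 0], "rotation": [0, 0, -0.97]}, {"translation": [0, -0.5, 0], "rotation": [0, 0, -0.97]}, {"translation": [0, -0.5, 0], "rotation": [0, 0, -0.97]}, {"translation": [0, -0.5, 0], "rotation": [0, 0, -0.97]}]'

```text
t: 4.27
eef_pos: [0.4727, -0.2618, 0.2643]
ee_rot: [-3.142, 0.0, -2.889]
force: [0.0, 0.2, 0.9]
width: 0.057
gripper_force: 0.0
```

```bash
cat >> h.py <<'E'
def go(pos,psi,tilt):
    "units to reach: tool with half-turned yaw psi-pi (pass psi), then pitched by tilt deg about -y of the psi frame"
    s=get_state()
    y=np.array([-np.sin(psi),np.cos(psi),0])
    T=R.from_rotvec(-np.radians(tilt)*y)*R.from_euler('xyz',[np.pi,0,psi-np.pi])
    d=(T*R.from_euler('xyz',s['ee_rot']).inv()).as_rotvec()
    print('t',round(s['t'],2),'pos',s['eef_pos'].round(4),'q',s['q'].round(2),'w',round(s['width'],4))
    print('trans',((np.array(pos)-s['eef_pos'])/.25).round(3).tolist(),'rot',(np.degrees(d)/30).round(3).tolist())
E
python3 -c "
from h import *
go([.465,-.2655,.143],.249,30)"
```

```text
t 4.27 pos [ 0.4727 -0.2618  0.2643] q [-0.14  0.11 -0.23 -0.   -1.23 -1.18] w 0.057
trans [-0.031, -0.015, -0.485] rot [0.248, -0.968, -0.007]
```

>>> apply_moves --steps '[{"translation": [0, 0, 0], "rotation": [0.05, -0.19, 0]}, {"translation": [0, 0, -0.05], "rotation": [0.1, -0.39, 0]}, {"translation": [-0.01, 0, -0.1], "rotation": [0.15, -0.58, 0]}, {"translation": [-0.02, -0.01, -0.2], "rotation": [0.2, -0.77, 0]}, {"translation": [-0.03, -0.015, -0.3], "rotation": [0.248, -0.968, -0.007]}, {"translation": [-0.03, -0.015, -0.4], "rotation": [0.248, -0.968, -0.007]}, {"translation": [-0.03, -0.015, -0.485], "rotation": [0.248, -0.968, -0.007]}, {"translation": [-0.03, -0.015, -0.485], "rotation": [0.248, -0.968, -0.007]}, {"translation": [-0.03, -0.015, -0.485], "rotation": [0.248, -0.968, -0.007]}, {"translation": [-0.03, -0.015, -0.485], "rotation": [0.248, -0.968, -0.007]}]'

```text
t: 5.1
eef_pos: [0.4659, -0.2666, 0.1442]
ee_rot: [-3.141, 0.524, -2.893]
force: [0.7, 0.8, 0.3]
width: 0.0568
gripper_force: 0.0
```

```bash
python3 -c "
from h import *
go([.5034,-.2556,.0739],.249,30)
a=grab_frame('top');b=grab_frame('scene');cv2.imwrite('pics/p3.png',np.hstack([cv2.resize(a[150:280,330:460],(400,400)),cv2.resize(b[200:360,250:410],(400,400))]))"
```

```text
t 5.1 pos [ 0.4659 -0.2666  0.1442] q [-0.43  0.08 -0.48 -0.54 -0.67 -0.52] w 0.0568
trans [0.15, 0.044, -0.281] rot [0.001, 0.001, 0.001]
```

View pics/p3.png

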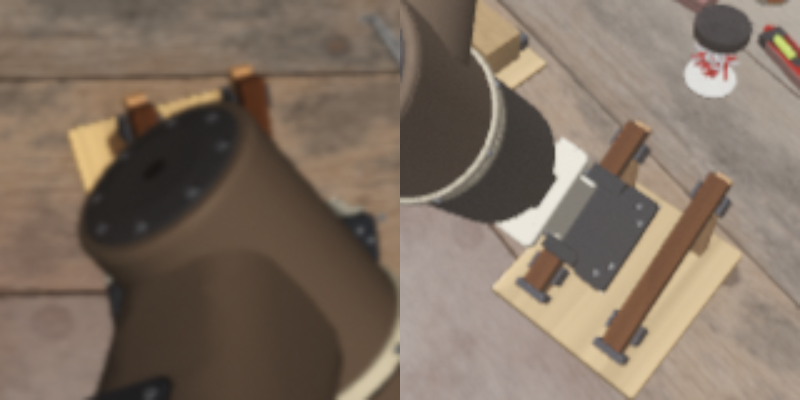

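The gripper is square over stick a, and in the scene half its body is at about (590,230), clear of stick b. Descending and closing.

>>> apply_moves --steps '[{"translation": [0.03, 0.009, -0.056], "rotation": [0, 0, 0]}, {"translation": [0.06, 0.018, -0.112], "rotation": [0, 0, 0]}, {"translation": [0.09, 0.026, -0.17], "rotation": [0, 0, 0]}, {"translation": [0.12, 0.035, -0.225], "rotation": [0, 0, 0]}, {"translation": [0.135, 0.04, -0.255], "rotation": [0, 0, 0]}, {"translation": [0.15, 0.044, -0.28], "rotation": [0, 0, 0]}, {"translation": [0.15, 0.044, -0.28], "rotation": [0, 0, 0]}, {"translation": [0.15, 0.044, -0.28], "rotation": [0, 0, 0]}, {"translation": [0.15, 0.044, -0.28], "rotation": [0, 0, 0]}, {"translation": [0.15, 0.044, -0.28], "rotation": [0, 0, 0]}]'

```text
t: 6.03
eef_pos: [0.5026, -0.2557, 0.0737]
ee_rot: [3.141, 0.524, -2.895]
force: [0.5, 0.7, -0.0]
width: 0.0566
gripper_force: 0.0
```

>>> apply_moves --steps '[{"translation": [0, 0, 0], "rotation": [0, 0, 0]}, {"translation": [0, 0, 0], "rotation": [0, 0, 0]}, {"translation": [0, 0, 0], "rotation": [0, 0, 0]}, {"translation": [0, 0, 0], "rotation": [0, 0, 0]}, {"translation": [0, 0, 0], "rotation": [0, 0, 0]}, {"translation": [0, 0, 0], "rotation": [0, 0, 0]}, {"translation": [0, 0, 0], "rotation": [0, 0, 0]}, {"translation": [0, 0, 0], "rotation": [0, 0, 0]}, {"translation": [0, 0, 0], "rotation": [0, 0, 0]}, {"translation": [0, 0, 0], "rotation": [0, 0, 0]}]' --jaw 1 --newtons 25

```text
t: 6.87
eef_pos: [0.5024, -0.2555, 0.0728]
ee_rot: [3.14, 0.523, -2.895]
force: [-0.2, 0.3, 0.3]
width: 0.02
gripper_force: 25.0
```

>>> apply_moves --steps '[{"translation": [-0.04, -0.01, 0.07], "rotation": [0, 0, 0]}, {"translation": [-0.08, -0.02, 0.14], "rotation": [0, 0, 0]}, {"translation": [-0.14, -0.035, 0.25], "rotation": [0, 0, 0]}, {"translation": [-0.18, -0.045, 0.38], "rotation": [0, 0, 0]}, {"translation": [-0.18, 0.05, 0.5], "rotation": [0, 0, 0]}, {"translation": [-0.15, 0.2, 0.55], "rotation": [-0.04, 0.17, 0]}, {"translation": [-0.12, 0.35, 0.55], "rotation": [-0.09, 0.36, 0]}, {"translation": [-0.08, 0.5, 0.55], "rotation": [-0.14, 0.55, 0]}, {"translation": [-0.05, 0.65, 0.55], "rotation": [-0.19, 0.74, 0]}, {"translation": [-0.02, 0.75, 0.55], "rotation": [-0.24, 0.93, 0]}]'

```text
t: 7.7
eef_pos: [0.4917, -0.0859, 0.212]
ee_rot: [-3.137, 0.05, -2.896]
force: [1.4, -2.0, -2.2]
width: 0.0196
gripper_force: 25.0
```

```bash
python3 -c "
from h import *
go([.5,.0726,.14],.127,0)"
```

```text
t 7.7 pos [ 0.4917 -0.0859  0.212 ] q [ 0.22  0.05 -0.43  0.   -1.05 -1.55] w 0.0196
trans [0.033, 0.634, -0.288] rot [-0.009, 0.097, -0.227]
```

>>> apply_moves --steps '[{"translation": [0, 0.1, 0], "rotation": [-0.01, 0.035, -0.05]}, {"translation": [0, 0.22, 0], "rotation": [-0.01, 0.035, -0.1]}, {"translation": [0, 0.34, 0], "rotation": [-0.01, 0.035, -0.15]}, {"translation": [0.01, 0.46, -0.05], "rotation": [-0.01, 0.035, -0.23]}, {"translation": [0.01, 0.562, -0.1], "rotation": [-0.01, 0.035, -0.23]}, {"translation": [0.01, 0.562, -0.18], "rotation": [-0.01, 0.035, -0.23]}, {"translation": [0.01, 0.562, -0.26], "rotation": [-0.01, 0.035, -0.23]}, {"translation": [0.01, 0.562, -0.28], "rotation": [-0.01, 0.035, -0.23]}, {"translation": [0.01, 0.562, -0.28], "rotation": [-0.01, 0.035, -0.23]}, {"translation": [0.01, 0.562, -0.28], "rotation": [-0.01, 0.035, -0.23]}]'

```text
t: 8.53
eef_pos: [0.4954, 0.0538, 0.1403]
ee_rot: [-3.139, 0.033, -3.015]
force: [0.0, -0.2, 0.2]
width: 0.0197
gripper_force: 25.0
```

```bash
python3 -c "
from h import *
go([.5,.0726,.0835],.127,0)
a=grab_frame('top');b=grab_frame('scene');cv2.imwrite('pics/top4.png',a);cv2.imwrite('pics/scene4.png',b)
cv2.imwrite('pics/p4.png',np.hstack([cv2.resize(a[160:280,220:340],(400,400)),cv2.resize(b[160:300,190:330],(400,400))]))"
```

```text
t 8.53 pos [0.4954 0.0538 0.1403] q [ 0.52  0.13 -0.52  0.02 -0.89 -1.97] w 0.0197
trans [0.019, 0.075, -0.227] rot [-0.003, 0.063, 0.0]
```

View pics/p4.png

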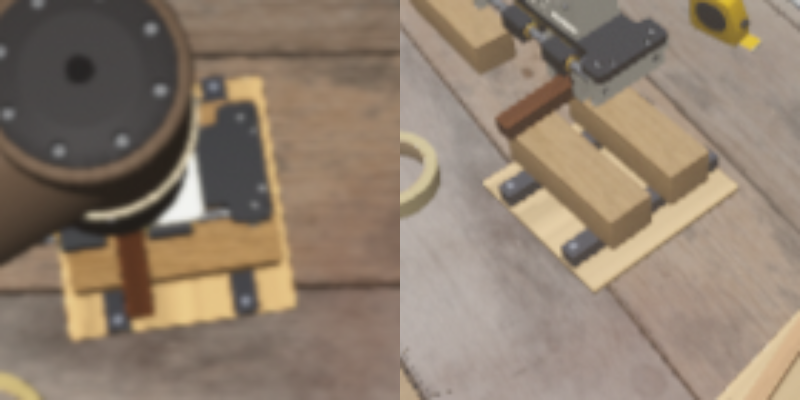

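The stick hangs straight over the left of the near block, with its near end at about top pixel (263,254). I'll fix the hover pose first, then measure that end.

>>> apply_moves --steps '[{"translation": [0.005, 0.02, -0.02], "rotation": [-0.003, 0.02, 0]}, {"translation": [0.01, 0.05, -0.06], "rotation": [-0.003, 0.04, 0]}, {"translation": [0.019, 0.075, -0.1], "rotation": [-0.003, 0.063, 0]}, {"translation": [0.019, 0.075, -0.13], "rotation": [-0.003, 0.063, 0]}, {"translation": [0.019, 0.075, -0.13], "rotation": [-0.003, 0.063, 0]}, {"translation": [0.019, 0.075, -0.13], "rotation": [-0.003, 0.063, 0]}, {"translation": [0.019, 0.075, -0.13], "rotation": [-0.003, 0.063, 0]}, {"translation": [0.019, 0.075, -0.13], "rotation": [-0.003, 0.063, 0]}, {"translation": [0.019, 0.075, -0.13], "rotation": [-0.003, 0.063, 0]}, {"translation": [0.019, 0.075, -0.13], "rotation": [-0.003, 0.063, 0]}]'

```text
t: 9.47
eef_pos: [0.5, 0.0727, 0.1077]
ee_rot: [3.141, 0.001, -3.015]
force: [0.2, -0.3, -0.4]
width: 0.0195
gripper_force: 25.0
```

```bash
cat > end.py <<'E'
from m import *
def nearend(n,roi,zt,a=None):
    a=grab_frame(n) if a is None else a
    c=cnt(a,(0,110,20),(16,255,130),roi)[0]
    b=cv2.boxPoints(cv2.minAreaRect(c)); b=b[np.argsort(b[:,1])]
    P=plane(n,[b[:2].mean(0),b[2:].mean(0)],zt); d=P[0]-P[1]
    print(n,cv2.contourArea(c),np.round(cv2.minAreaRect(c)[1],1),'far',P[0].round(4),'near end',P[1].round(4),'yaw',np.arctan2(d[1],d[0]).round(3))
E
python3 -c "
from end import *
go([.5,.0726,.0835],.127,0)
z=get_state()['eef_pos'][2]+.0175
nearend('top',(245,225,275,275),z)
psi=.127;e=np.array([np.cos(psi),np.sin(psi)])
print('want near end',np.array([.5014,.0728])-.09*e)"
```

```text
t 9.47 pos [0.5    0.0727 0.1077] q [ 0.53  0.19 -0.52 -0.   -0.86 -1.98] w 0.0195
trans [0.0, -0.0, -0.097] rot [-0.001, 0.001, 0.0]
top 173.5 [24.8  9.3] far [0.4729 0.0648 0.1252] near end [0.4137 0.0595 0.1252] yaw 0.088
want near end [0.41212483 0.0614007 ]
```

>>> apply_moves --steps '[{"translation": [-0.006, 0, -0.02], "rotation": [0, 0, 0]}, {"translation": [-0.006, 0, -0.04], "rotation": [0, 0, 0]}, {"translation": [-0.006, 0, -0.055], "rotation": [0, 0, 0]}, {"translation": [-0.006, 0, -0.07], "rotation": [0, 0, 0]}, {"translation": [-0.006, 0, -0.08], "rotation": [0, 0, 0]}, {"translation": [-0.006, 0, -0.085], "rotation": [0, 0, 0]}, {"translation": [-0.006, 0, -0.09], "rotation": [0, 0, 0]}, {"translation": [-0.006, 0, -0.095], "rotation": [0, 0, 0]}, {"translation": [-0.006, 0, -0.098], "rotation": [0, 0, 0]}, {"translation": [-0.006, 0, -0.098], "rotation": [0, 0, 0]}]'

```text
t: 10.35
eef_pos: [0.4984, 0.0726, 0.0847]
ee_rot: [-3.141, 0.001, -3.014]
force: [-9.5, 0.2, 22.3]
width: 0.0199
gripper_force: 25.0
```

>>> apply_moves --steps '[{"translation": [0, 0, 0.002], "rotation": [0, 0, 0]}, {"translation": [0, 0, 0.004], "rotation": [0, 0, 0]}, {"translation": [0, 0, 0.005], "rotation": [0, 0, 0]}, {"translation": [0, 0, 0.005], "rotation": [0, 0, 0]}, {"translation": [0, 0, 0.005], "rotation": [0, 0, 0]}, {"translation": [0, 0, 0.005], "rotation": [0, 0, 0]}, {"translation": [0, 0, 0.005], "rotation": [0, 0, 0]}, {"translation": [0, 0, 0.005], "rotation": [0, 0, 0]}, {"translation": [0, 0, 0.005], "rotation": [0, 0, 0]}, {"translation": [0, 0, 0.005], "rotation": [0, 0, 0]}]'

```text
t: 11.18
eef_pos: [0.4984, 0.0726, 0.0848]
ee_rot: [3.142, 0.0, -3.014]
force: [-3.2, -0.9, 7.4]
width: 0.0199
gripper_force: 25.0
```

>>> apply_moves --steps '[{"translation": [0, 0, 0], "rotation": [0, 0, 0]}, {"translation": [0, 0, 0], "rotation": [0, 0, 0]}, {"translation": [0, 0, 0], "rotation": [0, 0, 0]}, {"translation": [0, 0, 0], "rotation": [0, 0, 0]}, {"translation": [0, 0, 0], "rotation": [0, 0, 0]}, {"translation": [0, 0, 0.05], "rotation": [0, 0, 0]}, {"translation": [0, 0, 0.15], "rotation": [0, 0, 0]}, {"translation": [0, 0, 0.3], "rotation": [0, 0, 0]}, {"translation": [0, 0, 0.45], "rotation": [0, 0, 0]}, {"translation": [0, -0.05, 0.5], "rotation": [0, 0, 0]}]' --jaw -0.3

```text
t: 12.02
eef_pos: [0.5009, 0.0617, 0.2145]
ee_rot: [3.14, 0.007, -3.013]
force: [0.7, 1.2, 0.9]
width: 0.0569
gripper_force: 0.0
```

```bash
python3 -c "
from h import *
# stick b: same recipe
psi=.249;nn=np.array([-.5*np.cos(psi),-.5*np.sin(psi),.866]);m=np.array([.5215,-.3427,.08])
tcp=m-.007*nn;print(tcp,tcp+.08*nn)
go(tcp+.08*nn,.249,30)"
```

```text
[ 0.52489206 -0.34183748  0.073938  ] [ 0.48612568 -0.35169487  0.143218  ]
t 12.02 pos [0.5009 0.0617 0.2145] q [ 0.51  0.08 -0.38  0.   -1.1  -1.96] w 0.0569
trans [-0.059, -1.653, -0.285] rot [0.183, -0.97, 0.223]
```

Next is stick b, with the move split over two calls.

>>> apply_moves --steps '[{"translation": [-0.01, -0.13, 0.02], "rotation": [0, 0, 0.05]}, {"translation": [-0.02, -0.26, 0.03], "rotation": [0, 0, 0.1]}, {"translation": [-0.03, -0.39, 0.03], "rotation": [0, 0, 0.15]}, {"translation": [-0.04, -0.52, 0.03], "rotation": [0, 0, 0.2]}, {"translation": [-0.05, -0.65, 0.03], "rotation": [0, 0, 0.23]}, {"translation": [-0.06, -0.78, 0.03], "rotation": [0, 0, 0.23]}, {"translation": [-0.06, -0.9, 0.03], "rotation": [0, 0, 0.23]}, {"translation": [-0.06, -1, 0.03], "rotation": [0, 0, 0.23]}, {"translation": [-0.06, -1, 0.03], "rotation": [0, 0, 0.23]}, {"translation": [-0.06, -1, 0.03], "rotation": [0, 0, 0.23]}]'

```text
t: 12.85
eef_pos: [0.4829, -0.191, 0.2161]
ee_rot: [3.141, -0.001, -2.897]
force: [-0.6, 0.4, -0.3]
width: 0.0569
gripper_force: 0.0
```

```bash
python3 -c "
from end import *
go([.4861,-.3517,.1432],.249,30)
a=grab_frame('top');b=grab_frame('scene');cv2.imwrite('pics/top5.png',a);cv2.imwrite('pics/scene5.png',b)
nearend('top',(225,165,320,275),.1,a)
cv2.imwrite('pics/p5.png',np.hstack([cv2.resize(a[160:280,220:340],(400,400)),cv2.resize(b[160:300,190:330],(400,400))]))"
```

```text
t 12.85 pos [ 0.4829 -0.191   0.2161] q [ 0.    0.11 -0.34 -0.   -1.12 -1.33] w 0.0569
trans [0.013, -0.643, -0.292] rot [0.244, -0.971, 0.008]
top 3.0 [3. 1.] far [0.5135 0.0813 0.1   ] near end [0.506  0.0814 0.1   ] yaw -0.008
```

View pics/p5.png

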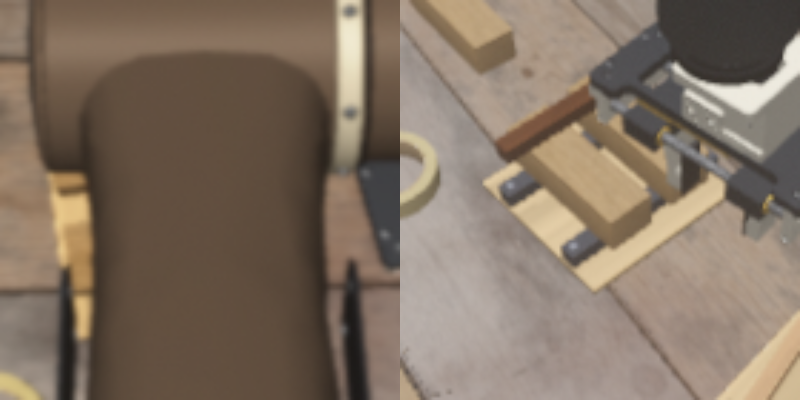

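The arm blocks the top view. The scene half shows stick a lying across both blocks, with its near end at about (505,145) in the view. I'll measure it when the view clears and go on with stick b.

>>> apply_moves --steps '[{"translation": [0, -0.13, 0], "rotation": [0.05, -0.19, 0]}, {"translation": [0.005, -0.26, 0], "rotation": [0.1, -0.39, 0]}, {"translation": [0.01, -0.39, 0], "rotation": [0.15, -0.58, 0]}, {"translation": [0.013, -0.52, -0.05], "rotation": [0.2, -0.77, 0]}, {"translation": [0.013, -0.643, -0.1], "rotation": [0.244, -0.971, 0.008]}, {"translation": [0.013, -0.643, -0.2], "rotation": [0.244, -0.971, 0.008]}, {"translation": [0.013, -0.643, -0.29], "rotation": [0.244, -0.971, 0.008]}, {"translation": [0.013, -0.643, -0.29], "rotation": [0.244, -0.971, 0.008]}, {"translation": [0.013, -0.643, -0.29], "rotation": [0.244, -0.971, 0.008]}, {"translation": [0.013, -0.643, -0.29], "rotation": [0.244, -0.971, 0.008]}]'

```text
t: 13.78
eef_pos: [0.4876, -0.35, 0.1455]
ee_rot: [-3.139, 0.524, -2.887]
force: [0.5, -0.5, 0.5]
width: 0.0567
gripper_force: 0.0
```

```bash
python3 -c "
from end import *
go([.5249,-.3418,.0739],.249,30)
a=grab_frame('top');cv2.imwrite('pics/top6.png',a)
nearend('top',(225,165,320,275),.1,a)
e=np.array([np.cos(.127),np.sin(.127)]);c=np.array([.5014,.0728]);print('want',c+.09*e,c-.09*e)"
```

```text
t 13.78 pos [ 0.4876 -0.35    0.1455] q [-0.59  0.2  -0.31 -0.56 -0.77 -0.38] w 0.0567
trans [0.149, 0.033, -0.286] rot [0.004, 0.003, -0.009]
top 498.5 [70.7 12.1] far [0.588  0.0754 0.1   ] near end [0.4118 0.0637 0.1   ] yaw 0.066
want [0.59067517 0.0841993 ] [0.41212483 0.0614007 ]
```

>>> apply_moves --steps '[{"translation": [0.03, 0.007, -0.057], "rotation": [0, 0, 0]}, {"translation": [0.06, 0.013, -0.114], "rotation": [0.004, 0.003, -0.009]}, {"translation": [0.09, 0.02, -0.17], "rotation": [0.004, 0.003, -0.009]}, {"translation": [0.12, 0.026, -0.228], "rotation": [0.004, 0.003, -0.009]}, {"translation": [0.135, 0.03, -0.258], "rotation": [0.004, 0.003, -0.009]}, {"translation": [0.149, 0.033, -0.286], "rotation": [0.004, 0.003, -0.009]}, {"translation": [0.149, 0.033, -0.286], "rotation": [0.004, 0.003, -0.009]}, {"translation": [0.149, 0.033, -0.286], "rotation": [0.004, 0.003, -0.009]}, {"translation": [0.149, 0.033, -0.286], "rotation": [0.004, 0.003, -0.009]}, {"translation": [0.149, 0.033, -0.286], "rotation": [0.004, 0.003, -0.009]}]'

```text
t: 14.67
eef_pos: [0.524, -0.3427, 0.0735]
ee_rot: [-3.142, 0.524, -2.895]
force: [-0.1, -0.5, 0.5]
width: 0.0571
gripper_force: 0.0
```

>>> apply_moves --steps '[{"translation": [0, 0, 0], "rotation": [0, 0, 0]}, {"translation": [0, 0, 0], "rotation": [0, 0, 0]}, {"translation": [0, 0, 0], "rotation": [0, 0, 0]}, {"translation": [0, 0, 0], "rotation": [0, 0, 0]}, {"translation": [0, 0, 0], "rotation": [0, 0, 0]}, {"translation": [0, 0, 0], "rotation": [0, 0, 0]}, {"translation": [0, 0, 0], "rotation": [0, 0, 0]}, {"translation": [0, 0, 0], "rotation": [0, 0, 0]}, {"translation": [0, 0, 0], "rotation": [0, 0, 0]}, {"translation": [0, 0, 0], "rotation": [0, 0, 0]}]' --jaw 1 --newtons 25

```text
t: 15.5
eef_pos: [0.5238, -0.3423, 0.0726]
ee_rot: [3.141, 0.523, -2.895]
force: [-1.4, 0.5, 0.7]
width: 0.0197
gripper_force: 25.0
```

```bash
python3 -c "
from end import *
a=cv2.imread('pics/top6.png')
h=cv2.cvtColor(a,cv2.COLOR_BGR2HSV)
for r in (185,203,220,235,250): print(r,h[r,240:268].tolist())
cv2.imwrite('pics/p6.png',cv2.resize(a[170:270,225:325],(600,600),interpolation=cv2.INTER_CUBIC))"
```

```text
185 [[14, 88, 148], [13, 97, 137], [12, 112, 118], [11, 124, 101], [12, 129, 97], [12, 134, 99], [12, 141, 101], [11, 150, 104], [12, 139, 110], [13, 111, 126], [14, 94, 141], [14, 91, 146], [14, 91, 148], [14, 93, 148], [14, 92, 147], [15, 91, 148], [14, 88, 148], [15, 86, 149], [14, 83, 151], [14, 83, 150], [15, 84, 148], [15, 88, 147], [14, 91, 146], [15, 90, 144], [14, 92, 144], [14, 92, 142], [15, 92, 141], [15, 94, 139]]
203 [[17, 128, 178], [17, 128, 178], [17, 129, 172], [16, 134, 152], [14, 144, 117], [11, 157, 91], [11, 162, 85], [11, 159, 85], [11, 161, 87], [11, 164, 90], [12, 161, 90], [13, 148, 100], [16, 133, 134], [17, 128, 167], [17, 128, 176], [17, 127, 177], [17, 127, 177], [17, 125, 178], [17, 123, 178], [17, 125, 177], [17, 125, 175], [17, 125, 175], [17, 128, 176], [17, 128, 176], [17, 127, 175], [17, 128, 174], [17, 128, 173], [17, 128, 172]]
220 [[19, 110, 214], [19, 108, 214], [19, 109, 215], [19, 109, 217], [18, 109, 217], [18, 113, 200], [16, 125, 153], [13, 144, 101], [11, 158, 84], [11, 160, 83], [11, 159, 85], [11, 161, 87], [11, 159, 90], [13, 148, 110]
[... 419 characters left out ...]
, [11, 159, 90], [11, 160, 91], [11, 161, 92], [12, 157, 99], [14, 142, 124], [16, 133, 153], [16, 130, 169], [17, 129, 174], [17, 129, 176], [17, 130, 176], [17, 130, 175], [17, 130, 173], [17, 130, 173], [17, 129, 172], [17, 130, 173], [17, 130, 174]]
250 [[20, 99, 222], [20, 104, 227], [19, 107, 224], [19, 109, 218], [19, 110, 214], [19, 110, 208], [19, 111, 203], [18, 109, 205], [19, 110, 208], [18, 111, 204], [17, 122, 170], [13, 142, 117], [11, 156, 93], [11, 158, 89], [10, 158, 89], [11, 159, 90], [11, 160, 94], [12, 153, 102], [15, 131, 134], [18, 115, 184], [19, 109, 215], [19, 109, 219], [19, 109, 212], [19, 111, 205], [18, 111, 202], [19, 112, 203], [18, 111, 203], [19, 111, 204]]
```

View pics/p6.png

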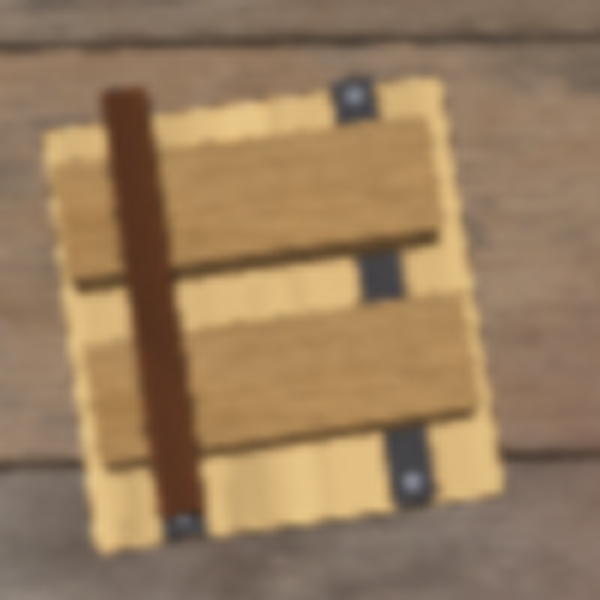

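Stick a lies across both blocks, parallel to the bearers and above the left one (view columns 105–205, rows 88–515). Now I'll put numbers on it.

```bash
python3 -c "
from h import *
P=plane('top',[(248.0,203),(254.45,250)],.1)[:,:2];d=P[0]-P[1];yaw=np.arctan2(d[1],d[0]);print('yaw',yaw)
# ends on the line
u=lambda v:248+(v-203)*6.45/47
E=plane('top',[(u(184.2),184.2),(u(255.3),255.3)],.1)[:,:2];print(E,np.hypot(*(E[0]-E[1])),E.mean(0))
psi=.127;M=np.array([[np.cos(psi),np.sin(psi)],[-np.sin(psi),np.cos(psi)]])
print('stick centre in stand',M@(E.mean(0)-[.5077,.0232]))
go([.512,-.0264,.14],.127,0)"
```

```text
yaw 0.1251870074246984
[[0.591693   0.08342215]
 [0.41358717 0.06100841]] 0.17951061882621203 [0.50264008 0.07221528]
stick centre in stand [0.00118906 0.04926141]
t 15.5 pos [ 0.5238 -0.3423  0.0726] q [-0.55  0.32 -0.32 -0.64 -0.64 -0.31] w 0.0197
trans [-0.047, 1.264, 0.27] rot [-0.187, 0.982, -0.223]
```

Stick a is within about 1.2 mm of its seat. Moving stick b over.

>>> apply_moves --steps '[{"translation": [-0.04, -0.01, 0.07], "rotation": [0, 0, 0]}, {"translation": [-0.08, -0.02, 0.14], "rotation": [0, 0, 0]}, {"translation": [-0.14, -0.035, 0.25], "rotation": [0, 0, 0]}, {"translation": [-0.18, -0.045, 0.38], "rotation": [0, 0, 0]}, {"translation": [-0.18, 0.05, 0.5], "rotation": [0, 0, 0]}, {"translation": [-0.16, 0.18, 0.55], "rotation": [-0.04, 0.19, 0]}, {"translation": [-0.14, 0.31, 0.55], "rotation": [-0.09, 0.38, 0]}, {"translation": [-0.12, 0.44, 0.55], "rotation": [-0.14, 0.57, 0]}, {"translation": [-0.1, 0.57, 0.55], "rotation": [-0.18, 0.76, 0]}, {"translation": [-0.08, 0.7, 0.55], "rotation": [-0.22, 0.94, 0]}]'

```text
t: 16.33
eef_pos: [0.5034, -0.1664, 0.2123]
ee_rot: [3.137, 0.016, -2.899]
force: [2.4, -0.9, -1.0]
width: 0.02
gripper_force: 25.0
```

```bash
python3 -c "
from h import *
go([.5098,-.0265,.14],.127,0)"
```

```text
t 16.33 pos [ 0.5034 -0.1664  0.2123] q [ 0.05  0.12 -0.33 -0.01 -1.1  -1.37] w 0.02
trans [0.026, 0.559, -0.289] rot [-0.014, 0.028, -0.221]
```

>>> apply_moves --steps '[{"translation": [0.01, 0.1, 0], "rotation": [-0.01, 0.03, -0.05]}, {"translation": [0.02, 0.22, 0], "rotation": [-0.01, 0.03, -0.1]}, {"translation": [0.026, 0.34, 0], "rotation": [-0.01, 0.03, -0.15]}, {"translation": [0.026, 0.46, -0.05], "rotation": [-0.01, 0.03, -0.22]}, {"translation": [0.026, 0.559, -0.1], "rotation": [-0.01, 0.03, -0.22]}, {"translation": [0.026, 0.559, -0.18], "rotation": [-0.01, 0.03, -0.22]}, {"translation": [0.026, 0.559, -0.26], "rotation": [-0.01, 0.03, -0.22]}, {"translation": [0.026, 0.559, -0.34], "rotation": [-0.01, 0.03, -0.22]}, {"translation": [0.026, 0.559, -0.4], "rotation": [-0.01, 0.03, -0.22]}, {"translation": [0.026, 0.559, -0.4], "rotation": [-0.01, 0.03, -0.22]}]'

```text
t: 17.17
eef_pos: [0.5081, -0.0277, 0.107]
ee_rot: [3.135, -0.004, -3.013]
force: [-0.1, 0.4, -0.5]
width: 0.0195
gripper_force: 25.0
```

```bash
python3 -c "
from h import *
go([.5098,-.0265,.084],.127,0)"
```

```text
t 17.17 pos [ 0.5081 -0.0277  0.107 ] q [ 0.33  0.2  -0.5  -0.01 -0.87 -1.76] w 0.0195
trans [0.007, 0.005, -0.092] rot [-0.012, -0.009, -0.003]
```

>>> apply_moves --steps '[{"translation": [0.007, 0.005, -0.01], "rotation": [-0.012, -0.009, -0.003]}, {"translation": [0.007, 0.005, -0.025], "rotation": [-0.012, -0.009, -0.003]}, {"translation": [0.007, 0.005, -0.045], "rotation": [-0.012, -0.009, -0.003]}, {"translation": [0.007, 0.005, -0.06], "rotation": [-0.012, -0.009, -0.003]}, {"translation": [0.007, 0.005, -0.07], "rotation": [-0.012, -0.009, -0.003]}, {"translation": [0.007, 0.005, -0.078], "rotation": [-0.012, -0.009, -0.003]}, {"translation": [0.007, 0.005, -0.084], "rotation": [-0.012, -0.009, -0.003]}, {"translation": [0.007, 0.005, -0.088], "rotation": [-0.012, -0.009, -0.003]}, {"translation": [0.007, 0.005, -0.091], "rotation": [-0.012, -0.009, -0.003]}, {"translation": [0.007, 0.005, -0.091], "rotation": [-0.012, -0.009, -0.003]}]'

```text
t: 18.0
eef_pos: [0.5121, -0.0263, 0.0873]
ee_rot: [-3.142, 0.005, -3.014]
force: [-0.7, 0.4, 0.3]
width: 0.02
gripper_force: 25.0
```

```bash
python3 -c "
from h import *
for i in range(2):grab_frame('scene')
go([.5098,-.0265,.084],.127,0);s=get_state();print(s['force'],s['qd'].round(3))"
```

```text
t 18.1 pos [ 0.5122 -0.0263  0.0874] q [ 0.33  0.23 -0.53  0.   -0.81 -1.78] w 0.0202
trans [-0.01, -0.001, -0.014] rot [-0.001, 0.01, -0.0]
[ 0.25517635 -0.0111019  -1.02714798] [ 0.002 -0.     0.001 -0.    -0.     0.001]
```

>>> apply_moves --steps '[{"translation": [-0.005, 0, -0.001], "rotation": [0, 0.01, 0]}, {"translation": [-0.01, 0, -0.003], "rotation": [0, 0.01, 0]}, {"translation": [-0.01, 0, -0.005], "rotation": [0, 0.01, 0]}, {"translation": [-0.01, 0, -0.007], "rotation": [0, 0.01, 0]}, {"translation": [-0.01, 0, -0.009], "rotation": [0, 0.01, 0]}, {"translation": [-0.01, 0, -0.011], "rotation": [0, 0.01, 0]}, {"translation": [-0.01, 0, -0.012], "rotation": [0, 0.01, 0]}, {"translation": [-0.01, 0, -0.013], "rotation": [0, 0.01, 0]}, {"translation": [-0.01, 0, -0.013], "rotation": [0, 0.01, 0]}, {"translation": [-0.01, 0, -0.013], "rotation": [0, 0.01, 0]}]'

```text
t: 18.93
eef_pos: [0.5097, -0.0263, 0.0851]
ee_rot: [3.141, 0.0, -3.014]
force: [-3.4, 1.4, 11.5]
width: 0.0196
gripper_force: 25.0
```

Contact at 11 N. Opening and retreating toward the third block.

>>> apply_moves --steps '[{"translation": [0, 0, 0], "rotation": [0, 0, 0]}, {"translation": [0, 0, 0], "rotation": [0, 0, 0]}, {"translation": [0, 0, 0], "rotation": [0, 0, 0]}, {"translation": [0, 0, 0], "rotation": [0, 0, 0]}, {"translation": [0, 0, 0], "rotation": [0, 0, 0]}, {"translation": [0, 0, 0.05], "rotation": [0, 0, 0]}, {"translation": [0, 0, 0.15], "rotation": [0, 0, 0]}, {"translation": [0, 0, 0.3], "rotation": [0, 0, 0]}, {"translation": [0, 0, 0.45], "rotation": [0, 0, 0]}, {"translation": [0, 0.05, 0.5], "rotation": [0, 0, 0]}]' --jaw -0.3

```text
t: 19.77
eef_pos: [0.5117, -0.0145, 0.2144]
ee_rot: [3.141, 0.007, -3.015]
force: [1.6, 0.8, 0.4]
width: 0.0571
gripper_force: 0.0
```

```bash
python3 -c "
from h import *
# closing axis along block width: yaw = 3.5deg-90deg -> psi = yaw+pi
psi=np.radians(3.5)+np.pi/2
go([.4985,.3324,.2],psi,0)"
```

```text
t 19.77 pos [ 0.5117 -0.0145  0.2144] q [ 0.36  0.09 -0.37  0.   -1.11 -1.8 ] w 0.0571
trans [-0.053, 1.388, -0.058] rot [-0.011, 0.009, 2.874]
```

>>> apply_moves --steps '[{"translation": [0, 0.1, 0], "rotation": [0, 0, 0.2]}, {"translation": [0, 0.2, 0], "rotation": [0, 0, 0.4]}, {"translation": [0, 0.3, 0], "rotation": [0, 0, 0.6]}, {"translation": [-0.02, 0.4, 0], "rotation": [0, 0, 0.8]}, {"translation": [-0.02, 0.463, 0], "rotation": [0, 0, 0.958]}, {"translation": [-0.02, 0.463, 0], "rotation": [0, 0, 0.958]}, {"translation": [-0.02, 0.463, 0], "rotation": [0, 0, 0.958]}, {"translation": [-0.02, 0.463, 0], "rotation": [0, 0, 0.958]}, {"translation": [-0.02, 0.463, 0], "rotation": [0, 0, 0.958]}, {"translation": [-0.02, 0.463, 0], "rotation": [0, 0, 0.958]}]' --jaw -1

```text
t: 20.6
eef_pos: [0.5046, 0.1012, 0.209]
ee_rot: [3.141, -0.0, -2.515]
force: [-0.3, 0.6, 0.8]
width: 0.0874
gripper_force: 0.0
```

>>> apply_moves --steps '[{"translation": [0, 0.1, 0], "rotation": [0, 0, 0.2]}, {"translation": [0, 0.2, 0], "rotation": [0, 0, 0.4]}, {"translation": [0, 0.3, 0], "rotation": [0, 0, 0.6]}, {"translation": [-0.02, 0.4, 0], "rotation": [0, 0, 0.8]}, {"translation": [-0.02, 0.463, 0], "rotation": [0, 0, 0.958]}, {"translation": [-0.02, 0.463, 0], "rotation": [0, 0, 0.958]}, {"translation": [-0.02, 0.463, 0], "rotation": [0, 0, 0.958]}, {"translation": [-0.02, 0.463, 0], "rotation": [0, 0, 0.958]}, {"translation": [-0.02, 0.463, 0], "rotation": [0, 0, 0.958]}, {"translation": [-0.02, 0.463, 0], "rotation": [0, 0, 0.958]}]'

```text
t: 21.43
eef_pos: [0.4997, 0.2168, 0.2092]
ee_rot: [3.141, 0.0, -2.013]
force: [0.3, 0.0, 0.2]
width: 0.0877
gripper_force: 0.0
```

>>> apply_moves --steps '[{"translation": [0, 0.1, 0], "rotation": [0, 0, 0.2]}, {"translation": [0, 0.2, 0], "rotation": [0, 0, 0.4]}, {"translation": [0, 0.3, 0], "rotation": [0, 0, 0.6]}, {"translation": [-0.02, 0.4, -0.05], "rotation": [0, 0, 0.8]}, {"translation": [-0.02, 0.463, -0.1], "rotation": [0, 0, 0.958]}, {"translation": [-0.02, 0.463, -0.2], "rotation": [0, 0, 0.958]}, {"translation": [-0.02, 0.463, -0.3], "rotation": [0, 0, 0.958]}, {"translation": [-0.02, 0.463, -0.4], "rotation": [0, 0, 0.958]}, {"translation": [-0.02, 0.463, -0.44], "rotation": [0, 0, 0.958]}, {"translation": [-0.02, 0.463, -0.44], "rotation": [0, 0, 0.958]}]'

```text
t: 22.27
eef_pos: [0.4936, 0.3317, 0.0966]
ee_rot: [3.138, -0.003, -1.511]
force: [-0.9, 0.8, 0.2]
width: 0.0874
gripper_force: 0.0
```

```bash
python3 -c "
from m import *
psi=np.radians(3.5)+np.pi/2
go([.4985,.3324,.012],psi,0)
a=grab_frame('top');b=grab_frame('scene');cv2.imwrite('pics/top7.png',a);cv2.imwrite('pics/scene7.png',b)
cv2.imwrite('pics/p7.png',np.hstack([cv2.resize(a[170:270,225:325],(400,400),interpolation=cv2.INTER_CUBIC),cv2.resize(b[90:250,150:310],(400,400),interpolation=cv2.INTER_CUBIC)]))"
```

```text
t 22.27 pos [0.4936 0.3317 0.0966] q [ 0.92  0.35 -0.33 -0.   -0.9  -0.86] w 0.0874
trans [0.02, 0.003, -0.338] rot [0.007, -0.007, 0.002]
```

View pics/p7.png

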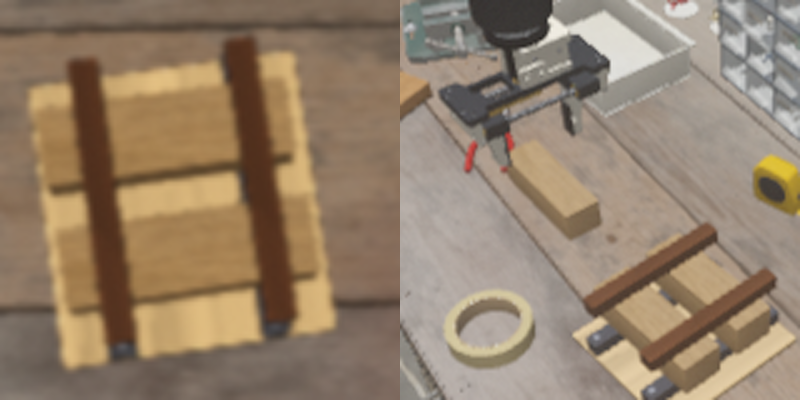

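Both sticks lie square over the bearers (left half of the view). The right half shows the gripper near the third block, at about (555,190). I'll check the block and stick b numerically before descending.

```bash
python3 -c "
from m import *
a=cv2.imread('pics/top7.png');h=cv2.cvtColor(a,cv2.COLOR_BGR2HSV)[...,2].astype(int)
for r in(203,240): print(r,h[r,280:302].tolist())
for c in(284,292): print('col',c,h[172:186,c].tolist(),h[244:260,c+5].tolist())
for n,o in(('tcp',[.4936,.3317,.0966]),('blk',[.4985,.3324,.045])): print(n,(proj('scene',o)-[150,90])*2.5+[400,0])
s=cv2.imread('pics/scene0.png')
for L in((12,60,100),(13,75,90)):
  c=cnt(s,L,(24,200,255),(180,140,240,190))[0];print(rect('scene',c,.045))
  q=cv2.approxPolyDP(cv2.convexHull(c),2,True).reshape(-1,2);print(q.tolist(),plane('scene',q,.045).round(3)[:,:2].tolist())
"
```

```text
203 [169, 169, 165, 144, 108, 88, 82, 80, 81, 83, 87, 101, 131, 157, 166, 167, 167, 172, 192, 212, 210, 185]
240 [159, 161, 158, 151, 144, 136, 128, 123, 117, 102, 85, 86, 86, 84, 84, 87, 90, 99, 122, 149, 169, 180]
col 284 [127, 125, 120, 102, 79, 88, 112, 109, 91, 82, 80, 80, 81, 80] [108, 116, 124, 138, 150, 165, 172, 176, 180, 189, 193, 149, 113, 111, 119, 124]
col 292 [123, 121, 119, 106, 95, 122, 138, 141, 138, 133, 140, 171, 195, 203] [95, 96, 94, 90, 87, 83, 93, 105, 121, 128, 123, 124, 122, 120, 121, 121]
tcp [[538.33318595 146.10655745]]
blk [[547.5095144  175.40105154]]
(array([491.5, 307.4,  70.7, 203.6,   1.6]), [[453.0, 408.0], [459.0, 205.0], [530.0, 207.0], [524.0, 410.0]])
[[193, 152], [206, 146], [229, 170], [231, 180], [218, 186], [196, 164]] [[0.474, 0.401], [0.524, 0.404], [0.528, 0.253], [0.511, 0.209], [0.465, 0.209], [0.455, 0.34]]
(array([491.3, 305.9,  64.3, 196. ,   2.7]), [[454.0, 402.0], [464.0, 207.0], [528.0, 210.0], [519.0, 405.0]])
[[193, 152], [206, 148], [229, 171], [230, 180], [218, 185], [195, 162]] [[0.474, 0.401], [0.519, 0.394], [0.526, 0.249], [0.508, 0.211], [0.467, 0.212], [0.457, 0.351]]
```

>>> apply_moves --steps '[{"translation": [0.02, 0.003, -0.05], "rotation": [0.007, -0.007, 0]}, {"translation": [0.02, 0.003, -0.1], "rotation": [0.007, -0.007, 0]}, {"translation": [0.02, 0.003, -0.16], "rotation": [0.007, -0.007, 0]}, {"translation": [0.02, 0.003, -0.22], "rotation": [0.007, -0.007, 0]}, {"translation": [0.02, 0.003, -0.27], "rotation": [0.007, -0.007, 0]}, {"translation": [0.02, 0.003, -0.31], "rotation": [0.007, -0.007, 0]}, {"translation": [0.02, 0.003, -0.335], "rotation": [0.007, -0.007, 0]}, {"translation": [0.02, 0.003, -0.338], "rotation": [0.007, -0.007, 0]}, {"translation": [0.02, 0.003, -0.338], "rotation": [0.007, -0.007, 0]}, {"translation": [0.02, 0.003, -0.338], "rotation": [0.007, -0.007, 0]}]'

```text
t: 23.2
eef_pos: [0.5001, 0.3347, 0.0155]
ee_rot: [-3.137, 0.004, -1.509]
force: [-0.0, 0.7, -0.3]
width: 0.0879
gripper_force: 0.0
```

>>> apply_moves --steps '[{"translation": [0, 0, 0], "rotation": [0, 0, 0]}, {"translation": [0, 0, 0], "rotation": [0, 0, 0]}, {"translation": [0, 0, 0], "rotation": [0, 0, 0]}, {"translation": [0, 0, 0], "rotation": [0, 0, 0]}, {"translation": [0, 0, 0], "rotation": [0, 0, 0]}, {"translation": [0, 0, 0], "rotation": [0, 0, 0]}, {"translation": [0, 0, 0], "rotation": [0, 0, 0]}, {"translation": [0, 0, 0], "rotation": [0, 0, 0]}, {"translation": [0, 0, 0], "rotation": [0, 0, 0]}, {"translation": [0, 0, 0], "rotation": [0, 0, 0]}]' --jaw 1 --newtons 35

```text
t: 24.03
eef_pos: [0.4998, 0.3344, 0.0147]
ee_rot: [-3.138, 0.004, -1.509]
force: [2.0, 0.4, 0.9]
width: 0.0495
gripper_force: 35.0
```

```bash
python3 -c "
from h import *
psi=.127;M=np.array([[np.cos(psi),np.sin(psi)],[-np.sin(psi),np.cos(psi)]])
P=plane('top',[(287.8,203),(293.9,240)],.1)[:,:2];d=P[0]-P[1];print('yaw b',np.arctan2(d[1],d[0]))
E=plane('top',[(287.8-23.3*.143,179.7),(287.8+47*.143,250)],.1)[:,:2];print(M@(E.mean(0)-[.5077,.0232]))
go([.4985,.3324,.16],psi+np.pi/2,0)"
```

```text
yaw b 0.13680033154654445
[-0.00087618 -0.04823406]
t 24.03 pos [0.4998 0.3344 0.0147] q [ 0.91  0.45 -0.4   0.   -0.72 -0.85] w 0.0495
trans [-0.005, -0.008, 0.581] rot [-0.008, 0.006, 0.125]
```

Block gripped at 49.5 mm. Lifting and moving to above the stack.

>>> apply_moves --steps '[{"translation": [0, 0, 0.05], "rotation": [0, 0, 0]}, {"translation": [0, 0, 0.15], "rotation": [0, 0, 0]}, {"translation": [0, 0, 0.28], "rotation": [0, 0, 0]}, {"translation": [0, 0, 0.41], "rotation": [-0.008, 0.006, 0.04]}, {"translation": [0, 0, 0.54], "rotation": [-0.008, 0.006, 0.08]}, {"translation": [0, -0.08, 0.65], "rotation": [-0.008, 0.006, 0.125]}, {"translation": [0, -0.2, 0.68], "rotation": [-0.008, 0.006, 0.125]}, {"translation": [0, -0.33, 0.68], "rotation": [-0.008, 0.006, 0.125]}, {"translation": [0, -0.45, 0.68], "rotation": [-0.008, 0.006, 0.125]}, {"translation": [0, -0.55, 0.68], "rotation": [-0.008, 0.006, 0.125]}]'

```text
t: 24.87
eef_pos: [0.4984, 0.1947, 0.1843]
ee_rot: [3.14, -0.0, -1.444]
force: [-0.3, 0.2, -3.2]
width: 0.05
gripper_force: 35.0
```

```bash
python3 -c "
from h import *
go([.5077,.0245,.14],.127+np.pi/2,0)"
```

```text
t 24.87 pos [0.4984 0.1947 0.1843] q [ 0.74  0.16 -0.36 -0.   -1.05 -0.61] w 0.05
trans [0.037, -0.681, -0.177] rot [0.001, -0.003, 0.001]
```

>>> apply_moves --steps '[{"translation": [0.01, -0.12, 0], "rotation": [0, 0, 0]}, {"translation": [0.02, -0.24, 0], "rotation": [0, 0, 0]}, {"translation": [0.03, -0.36, 0], "rotation": [0, 0, 0]}, {"translation": [0.037, -0.48, 0], "rotation": [0, 0, 0]}, {"translation": [0.037, -0.6, 0], "rotation": [0, 0, 0]}, {"translation": [0.037, -0.68, -0.03], "rotation": [0, 0, 0]}, {"translation": [0.037, -0.68, -0.08], "rotation": [0, 0, 0]}, {"translation": [0.037, -0.68, -0.13], "rotation": [0, 0, 0]}, {"translation": [0.037, -0.68, -0.177], "rotation": [0, 0, 0]}, {"translation": [0.037, -0.68, -0.177], "rotation": [0, 0, 0]}]'

```text
t: 25.7
eef_pos: [0.5066, 0.0259, 0.1377]
ee_rot: [3.136, -0.001, -1.446]
force: [-0.9, 0.4, -1.3]
width: 0.0499
gripper_force: 35.0
```

```bash
python3 -c "
from h import *
go([.5077,.0245,.1155],.127+np.pi/2,0)
a=grab_frame('top');b=grab_frame('scene');cv2.imwrite('pics/top8.png',a);cv2.imwrite('pics/scene8.png',b)
e=np.array([-np.sin(.127),np.cos(.127)]);f=np.array([e[1],-e[0]])
z=get_state()['eef_pos'][2]-.0147
c=np.array([.5077,.0232])
for n in('top','scene'):
  for sx in(.08,-.08):
    for w in(-.025,.025):
      for h in(0,.045): print(n,sx,w,h,proj(n,[*(c+sx*e+w*f),z+h]).round(1))
cv2.imwrite('pics/p8.png',np.hstack([cv2.resize(a[160:280,220:340],(400,400),interpolation=cv2.INTER_CUBIC),cv2.resize(b[150:290,190:330],(400,400),interpolation=cv2.INTER_CUBIC)]))"
```

```text
t 25.7 pos [0.5066 0.0259 0.1377] q [ 0.44  0.17 -0.47 -0.   -0.94 -0.31] w 0.0499
trans [0.004, -0.006, -0.089] rot [0.003, -0.01, 0.003]
top 0.08 -0.025 0 [[238.4 230.1]]
top 0.08 -0.025 0.045 [[236.7 227.4]]
top 0.08 0.025 0 [[235.7 209.8]]
top 0.08 0.025 0.045 [[233.9 206.3]]
top -0.08 -0.025 0 [[304.2 220.4]]
top -0.08 -0.025 0.045 [[305.3 217.4]]
top -0.08 0.025 0 [[301.  200.3]]
top -0.08 0.025 0.045 [[301.9 196.5]]
scene 0.08 -0.025 0 [[235.5 186.8]]
scene 0.08 -0.025 0.045 [[233.8 174.8]]
scene 0.08 0.025 0 [[249.6 178.3]]
scene 0.08 0.025 0.045 [[248.5 166.3]]
scene -0.08 -0.025 0 [[273.6 219.4]]
scene -0.08 -0.025 0.045 [[273.1 207.4]]
scene -0.08 0.025 0 [[288.  209.5]]
scene -0.08 0.025 0.045 [[288.1 197.5]]
```

View pics/p8.png

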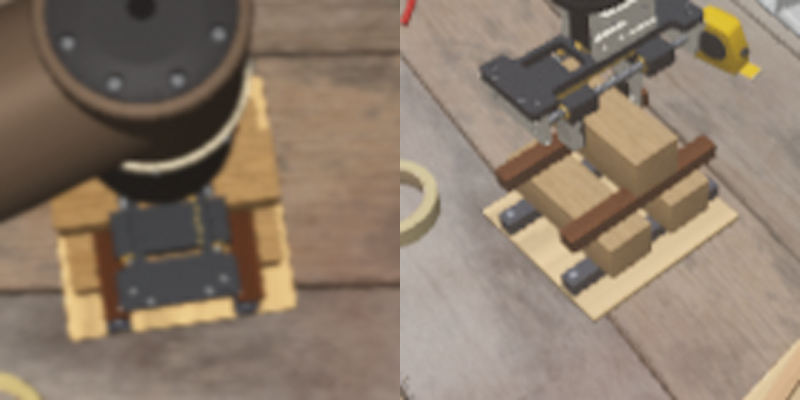

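The block is over the middle of the stack, parallel to the blocks below. In the scene half its right end corners are at about (273,208) and (287,199) px. I'll check the ends from pixel rows.

```bash
python3 -c "
from h import *
a=cv2.cvtColor(cv2.imread('pics/top8.png'),cv2.COLOR_BGR2HSV).astype(int)
print('L220',list(zip(a[220,228:246,1],a[220,228:246,2])))
print('L226',list(zip(a[226,228:246,1],a[226,228:246,2])))
print('R210',list(zip(a[210,296:314,1],a[210,296:314,2])))
print('R216',list(zip(a[216,296:314,1],a[216,296:314,2])))
print('Lcol 242',a[218:242,242,2].tolist());print('Rcol 298',a[210:234,298,2].tolist())
s=cv2.cvtColor(cv2.imread('pics/scene8.png'),cv2.COLOR_BGR2HSV).astype(int)
print('S col273',s[196:230,273,2].tolist());print('S col280',s[192:226,280,2].tolist());print('S col287',s[188:222,287,2].tolist())
" | sed 's/np.int64//g'
```

```text
L220 [((88), (55)), ((88), (52)), ((87), (50)), ((85), (54)), ((89), (63)), ((96), (82)), ((108), (109)), ((123), (139)), ((133), (159)), ((134), (169)), ((134), (173)), ((133), (173)), ((133), (173)), ((133), (174)), ((132), (174)), ((133), (173)), ((132), (172)), ((131), (173))]
L226 [((79), (158)), ((82), (159)), ((82), (158)), ((84), (158)), ((82), (158)), ((83), (160)), ((86), (161)), ((100), (164)), ((121), (169)), ((130), (173)), ((130), (176)), ((129), (178)), ((129), (178)), ((129), (178)), ((128), (177)), ((128), (176)), ((129), (174)), ((129), (170))]
R210 [((122), (188)), ((123), (187)), ((124), (187)), ((125), (188)), ((125), (186)), ((123), (180)), ((115), (169)), ((96), (152)), ((77), (139)), ((72), (138)), ((72), (146)), ((73), (154)), ((75), (157)), ((77), (158)), ((78), (157)), ((80), (157)), ((78), (156)), ((78), (157))]
R216 [((124), (185)), ((124), (185)), ((123), (182)), ((125), (179)), ((128), (178)), ((126), (180)), ((124), (179)), ((112), (173)), ((92), (164)), ((78), (161)), ((76), (161)), ((77), (163)), ((78), (164)), ((77), (163)), ((77), (165)), ((74), (165)), ((74), (165)), ((75), (164))]
Lcol 242 [169, 170, 174, 174, 173, 174, 178, 179, 177, 161, 125, 106, 131, 171, 182, 183, 182, 179, 176, 172, 172, 176, 179, 179]
Rcol 298 [187, 182, 178, 181, 181, 182, 182, 183, 181, 155, 116, 102, 131, 165, 178, 181, 181, 184, 188, 184, 179, 172, 172, 174]
S col273 [186, 186, 188, 188, 186, 186, 190, 189, 188, 189, 185, 166, 132, 129, 129, 129, 127, 127, 126, 125, 123, 123, 115, 96, 81, 82, 96, 164, 198, 189, 188, 190, 191, 188]
S col280 [175, 186, 189, 192, 190, 188, 187, 188, 189, 186, 166, 132, 122, 119, 122, 120, 120, 118, 118, 118, 117, 115, 106, 85, 82, 80, 106, 136, 138, 135, 132, 131, 130, 128]
S col287 [144, 144, 150, 158, 162, 162, 160, 148, 131, 130, 132, 141, 162, 155, 131, 119, 118, 119, 120, 122, 123, 112, 84, 82, 78, 116, 170, 191, 189, 189, 188, 183, 160, 128]
```

Shift needed: about +1.5 mm in x and −1.8 mm in y. Then a slow descent.

>>> apply_moves --steps '[{"translation": [0.006, -0.007, -0.015], "rotation": [0.003, -0.01, 0.003]}, {"translation": [0.006, -0.007, -0.03], "rotation": [0.003, -0.01, 0.003]}, {"translation": [0.006, -0.007, -0.045], "rotation": [0.003, -0.01, 0.003]}, {"translation": [0.006, -0.007, -0.057], "rotation": [0.003, -0.01, 0.003]}, {"translation": [0.006, -0.007, -0.067], "rotation": [0.003, -0.01, 0.003]}, {"translation": [0.006, -0.007, -0.074], "rotation": [0.003, -0.01, 0.003]}, {"translation": [0.006, -0.007, -0.079], "rotation": [0.003, -0.01, 0.003]}, {"translation": [0.006, -0.007, -0.082], "rotation": [0.003, -0.01, 0.003]}, {"translation": [0.006, -0.007, -0.084], "rotation": [0.003, -0.01, 0.003]}, {"translation": [0.006, -0.007, -0.084], "rotation": [0.003, -0.01, 0.003]}]'

```text
t: 26.63
eef_pos: [0.5104, 0.025, 0.1193]
ee_rot: [-3.136, 0.001, -1.442]
force: [0.2, 0.6, -1.9]
width: 0.0499
gripper_force: 35.0
```

```bash
python3 -c "
from h import *
grab_frame('scene')
go([.5081,.0241,.1147],.127+np.pi/2,0);print(get_state()['force'])"
```

```text
t 26.68 pos [0.5104 0.025  0.1194] q [ 0.43  0.19 -0.5   0.   -0.88 -0.31] w 0.0498
trans [-0.009, -0.004, -0.019] rot [-0.002, 0.01, -0.003]
[ 0.9637858   0.49055992 -2.67067897]
```

>>> apply_moves --steps '[{"translation": [-0.005, -0.002, 0], "rotation": [0, 0.01, 0]}, {"translation": [-0.009, -0.004, 0], "rotation": [0, 0.01, 0]}, {"translation": [-0.009, -0.004, -0.003], "rotation": [0, 0.01, 0]}, {"translation": [-0.009, -0.004, -0.006], "rotation": [0, 0.01, 0]}, {"translation": [-0.009, -0.004, -0.009], "rotation": [0, 0.01, 0]}, {"translation": [-0.009, -0.004, -0.012], "rotation": [0, 0.01, 0]}, {"translation": [-0.009, -0.004, -0.014], "rotation": [0, 0.01, 0]}, {"translation": [-0.009, -0.004, -0.016], "rotation": [0, 0.01, 0]}, {"translation": [-0.009, -0.004, -0.016], "rotation": [0, 0.01, 0]}, {"translation": [-0.009, -0.004, -0.016], "rotation": [0, 0.01, 0]}]'

```text
t: 27.52
eef_pos: [0.5081, 0.024, 0.1153]
ee_rot: [3.141, 0.001, -1.442]
force: [0.0, -0.5, -1.7]
width: 0.0496
gripper_force: 35.0
```

>>> apply_moves --steps '[{"translation": [0, 0, -0.001], "rotation": [0, 0, 0]}, {"translation": [0, 0, -0.002], "rotation": [0, 0, 0]}, {"translation": [0, 0, -0.003], "rotation": [0, 0, 0]}, {"translation": [0, 0, -0.004], "rotation": [0, 0, 0]}, {"translation": [0, 0, -0.005], "rotation": [0, 0, 0]}, {"translation": [0, 0, -0.006], "rotation": [0, 0, 0]}, {"translation": [0, 0, -0.006], "rotation": [0, 0, 0]}, {"translation": [0, 0, -0.006], "rotation": [0, 0, 0]}, {"translation": [0, 0, -0.006], "rotation": [0, 0, 0]}, {"translation": [0, 0, -0.006], "rotation": [0, 0, 0]}]'

```text
t: 28.35
eef_pos: [0.5082, 0.0239, 0.1147]
ee_rot: [-3.141, 0.001, -1.442]
force: [-3.3, 0.0, 7.2]
width: 0.0494
gripper_force: 35.0
```

>>> apply_moves --steps '[{"translation": [0, 0, 0], "rotation": [0, 0, 0]}, {"translation": [0, 0, 0], "rotation": [0, 0, 0]}, {"translation": [0, 0, 0], "rotation": [0, 0, 0]}, {"translation": [0, 0, 0], "rotation": [0, 0, 0]}, {"translation": [0, 0, 0], "rotation": [0, 0, 0]}, {"translation": [0, 0, 0], "rotation": [0, 0, 0]}, {"translation": [0, 0, 0.06], "rotation": [0, 0, 0]}, {"translation": [0, 0, 0.18], "rotation": [0, 0, 0]}, {"translation": [0, 0, 0.32], "rotation": [0, 0, 0]}, {"translation": [0, 0.05, 0.46], "rotation": [0, 0, 0]}]' --jaw -0.8

```text
t: 29.18
eef_pos: [0.5074, 0.0353, 0.2298]
ee_rot: [3.14, 0.0, -1.444]
force: [1.3, 0.7, -0.2]
width: 0.0788
gripper_force: 0.0
```

>>> apply_moves --steps '[{"translation": [0, 0.12, 0.04], "rotation": [0, 0, 0]}, {"translation": [0, 0.24, 0.04], "rotation": [0, 0, 0]}, {"translation": [0, 0.36, 0.04], "rotation": [0, 0, 0]}, {"translation": [0, 0.48, 0.04], "rotation": [0, 0, 0]}, {"translation": [0, 0.6, 0.04], "rotation": [0, 0, 0]}, {"translation": [0, 0.72, 0.04], "rotation": [0, 0, 0]}, {"translation": [0, 0.84, 0.04], "rotation": [0, 0, 0]}, {"translation": [0, 0.96, 0.04], "rotation": [0, 0, 0]}, {"translation": [0, 1, 0.04], "rotation": [0, 0, 0]}, {"translation": [0, 1, 0.04], "rotation": [0, 0, 0]}]'

```text
t: 30.02
eef_pos: [0.5079, 0.2887, 0.2381]
ee_rot: [3.141, 0.001, -1.44]
force: [-0.9, 0.2, 0.2]
width: 0.0784
gripper_force: 0.0
```

```bash
python3 -c "
from m import *
s=get_state();print(s['t'],s['eef_pos'],s['width'])
a=grab_frame('top');cv2.imwrite('pics/top9.png',a)
h=cv2.cvtColor(a,cv2.COLOR_BGR2HSV).astype(int)
print('L222',h[222,228:242,1:].tolist());print('R212',h[212,298:310,1:].tolist())
for c in(250,270,290): print('col',c,h[190:235,c,2].tolist())
e=np.array([-np.sin(.127),np.cos(.127)]);f=np.array([e[1],-e[0]]);c=np.array([.5077,.0232])
for sx,w in((.08,-.025),(.08,.025),(-.08,-.025),(-.08,.025)): print(sx,w,proj('top',[*(c+sx*e+w*f),.145]).round(1))
# stationary things
t=cv2.imread('pics/top0.png')
for n,r in(('masktape',(185,262,250,320)),('measure',(195,115,250,155)),('jar',(322,100,362,148))):
  x0,y0,x1,y1=r;print(n,cv2.absdiff(a,t)[y0:y1,x0:x1].mean())
"
```

```text
30.0167 [0.50792847 0.28869745 0.23810338] 0.07842956469003813
L222 [[92, 133], [92, 133], [91, 134], [90, 133], [91, 134], [93, 135], [91, 140], [101, 157], [113, 172], [125, 174], [131, 168], [133, 165], [133, 163], [133, 163]]
R212 [[127, 168], [127, 168], [127, 169], [127, 168], [126, 162], [114, 148], [92, 138], [81, 141], [80, 146], [79, 146], [80, 147], [81, 148]]
col 250 [150, 147, 136, 122, 111, 101, 96, 93, 94, 95, 95, 91, 89, 87, 86, 86, 103, 145, 165, 168, 166, 167, 171, 172, 170, 168, 169, 170, 165, 160, 158, 158, 157, 161, 165, 166, 163, 144, 111, 88, 83, 84, 86, 87, 87]
col 270 [209, 205, 188, 170, 167, 167, 162, 163, 167, 170, 168, 166, 165, 164, 162, 162, 166, 170, 166, 165, 167, 168, 168, 168, 167, 166, 171, 170, 170, 171, 169, 165, 167, 166, 145, 111, 98, 124, 152, 165, 169, 169, 168, 168, 170]
col 290 [138, 128, 116, 108, 107, 106, 102, 97, 94, 91, 106, 148, 165, 166, 165, 165, 166, 167, 167, 166, 164, 167, 166, 163, 167, 170, 170, 172, 172, 169, 164, 143, 109, 86, 80, 84, 86, 86, 87, 88, 89, 88, 86, 88, 90]
0.08 -0.025 [[237.7 228.9]]
0.08 0.025 [[234.9 208.3]]
-0.08 -0.025 [[304.7 219.1]]
-0.08 0.025 [[301.4 198.7]]
masktape 5.589301503094607
measure 5.0627272727272725
jar 4.227256944444444
```

The block sits within about 1 mm of centre and parallel to the ones below, and the robot is clear. Handing in.

```bash
python3 -c "
from station import *
print(job_done())"
```

```text
the job is handed in; nothing more can be done
None
```

The job is handed in at about 30 s of the 64 s allowed: both sticks lie over the bearers within about 2 mm, and the third block sits on them within about 1 mm of the middle and parallel to the blocks below. The arm never went near the tape roll, tape measure or screw jar.

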